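# Sweep stripped parts into the salvage bin

### The job

Take the orange-handled bench scraper from its leaning stand and use it to sweep all five loose components off the green deck of the strip-down tray into the red bin at its end; move the components only with the scraper, never with the gripper. Then put the scraper back on its stand, leaning as it was, and leave the other things on the bench undisturbed.

Things in the scene. Friction and masses are not known exactly. Their poses are not given: they have to be found in the camera images.
- tray: fixed tray, turned on the table; origin: centre of its underside, z up, y lengthwise. Green deck, top 45 mm above the table, from y -190 to +75 mm, in a lane 150 mm wide between grey side lips 15 mm above the deck; open at both ends. At its +y end it drops into the red bin joined to it (inside x -75 to 75, y 75 to 190 mm; floor 5 mm, walls 65 mm above the table)
- bin_floor (a point): centre of the inner floor of the red catch bin, 40 mm below the deck; axes as the tray
- deck_edge (a point): middle of the deck's edge where it drops into the bin, on the deck surface; axes as the tray
- stand: fixed dark steel easel-like stand with grey base, 120 x 150 mm, about 80 high, on either side of the tray. Origin at the centre of its underside, y along its width, z up; its backrest leans 35 degrees from upright, top towards the stand's -x (towards the robot)
- stand_seat (a point): where the middle of the scraper's lower edge rests in the stand's trough (20 mm to +x, 22 mm above the stand's origin; axes as the stand). The trough is 22 mm wide square to the backrest, open at both ends; its front lip rises 16 mm above the seat, and the backrest supports the lowest 74 mm of the blade
- scraper: loose bench scraper, about 0.25 kg: steel blade 130 mm wide, 4 thick, orange grip bar along its whole top edge (130 wide, 18 thick, 90 to 124 mm above the lower edge). Origin at the middle of the lower edge, z up the blade, y along its width, x through its thickness. It starts leaning on the stand, z 35 degrees from vertical
- scraper_grip (a point): centre of the orange grip bar, 107 mm above the blade's lower edge; axes as the scraper. Grip it across its 18 mm thickness
- relay_mid (a point): centre of the loose relay: blue block, 28 x 22 mm, 18 high; starts flat on the deck, the last 60 mm of the deck at its -y end start empty
- terminal_mid (a point): centre of the loose terminal: green stepped screw-terminal block, 30 x 20 mm, 20 high; starts flat on the deck, the last 60 mm of the deck at its -y end start empty
- transformer_mid (a point): centre of the loose transformer: dark iron core with a yellow winding band, 30 x 26 mm, 22 high; starts flat on the deck, the last 60 mm of the deck at its -y end start empty
- heatsink_mid (a point): centre of the loose heatsink: bare aluminium with four fins, 30 x 24 mm, 20 high; starts flat on the deck, the last 60 mm of the deck at its -y end start empty
- converter_mid (a point): centre of the loose converter: black block with a white top, 32 x 22 mm, 20 high; starts flat on the deck, the last 60 mm of the deck at its -y end start empty
- meter: bystander: red multimeter 150 x 78 x 34 mm lying flat; origin at its underside
- screwdriver: bystander: green-handled screwdriver lying flat; origin at its underside
- spanner: bystander: steel spanner lying flat; origin at its underside
- spool: bystander: blue reel standing on its flange, 56 mm across, 46 high; origin at its underside
- motor: bystander: blue motor standing upright, 52 mm across, 100 high; origin at its underside
- fluxjar: bystander: small jar 48 mm across, 55 high; origin at its underside
- boardholder: bystander, fixed: circuit board in black and yellow clamps, 100 x 150 mm, 72 high; origin at the centre of its underside
- relay: the same relay, origin at the centre of its underside when it stands flat
- terminal: the same terminal, origin at the centre of its underside when it stands flat
- transformer: the same transformer, origin at the centre of its underside when it stands flat
- heatsink: the same heatsink, origin at the centre of its underside when it stands flat
- converter: the same converter, origin at the centre of its underside when it stands flat
Not all that is in view belongs to the job. Leave any pink look-alike of the heatsink alone.

How it is judged (in metres and radians):
On the way, in this order (a step that is already met when the one before it is completed fails the run):
1. the scraper is held by the gripper, clear of its stand (distance between scraper and stand_seat above 0.1 m and contact force between the fingers and scraper above 1 N), for 0.2 s.
2. all five components are in the red bin while the scraper is held by the gripper, clear of its stand (all of step 1 and x of relay_mid in the frame of bin_floor between -0.073 and 0.073 m and y of relay_mid in the frame of bin_floor between -0.055 and 0.055 m and z of each of relay_mid, terminal_mid, transformer_mid, heatsink_mid, converter_mid in the frame of bin_floor below 0.055 m and x of terminal_mid in the frame of bin_floor between -0.073 and 0.073 m and y of terminal_mid in the frame of bin_floor between -0.055 and 0.055 m and x of transformer_mid in the frame of bin_floor between -0.073 and 0.073 m and y of transformer_mid in the frame of bin_floor between -0.055 and 0.055 m and x of heatsink_mid in the frame of bin_floor between -0.073 and 0.073 m and y of heatsink_mid in the frame of bin_floor between -0.055 and 0.055 m and x of converter_mid in the frame of bin_floor between -0.073 and 0.073 m and y of converter_mid in the frame of bin_floor between -0.055 and 0.055 m), for 0.2 s.
At the end, for the whole second after the job is handed in: All five components at rest with centres inside the red bin's walls, under 55 mm above its floor. Scraper at rest on its stand: lower-edge middle within 30 mm of the seat point, leaning 26 to 43 degrees, grip towards the stand's -x side, width within 0.2 rad of the stand's (x of relay_mid in the frame of bin_floor between -0.073 and 0.073 m and y of relay_mid in the frame of bin_floor between -0.055 and 0.055 m and z of each of relay_mid, terminal_mid, transformer_mid, heatsink_mid, converter_mid in the frame of bin_floor below 0.055 m and x of terminal_mid in the frame of bin_floor between -0.073 and 0.073 m and y of terminal_mid in the frame of bin_floor between -0.055 and 0.055 m and x of transformer_mid in the frame of bin_floor between -0.073 and 0.073 m and y of transformer_mid in the frame of bin_floor between -0.055 and 0.055 m and x of heatsink_mid in the frame of bin_floor between -0.073 and 0.073 m and y of heatsink_mid in the frame of bin_floor between -0.055 and 0.055 m and x of converter_mid in the frame of bin_floor between -0.073 and 0.073 m and y of converter_mid in the frame of bin_floor between -0.055 and 0.055 m and linear speed of each of relay, terminal, transformer, heatsink, converter, scraper below 0.03 m/s and distance between scraper and stand_seat below 0.03 m and angle between scraper's own z axis and vertical between 0.45 and 0.75 rad and angle between the y axis of scraper and the y axis of stand, either way round below 0.2 rad and x of scraper_grip in the frame of stand below 0 m); the robot touches nothing.
It fails at once if the gripper or arm touches a component (contact force between any of the fingers, the arm and relay above 0.5 N or contact force between any of the fingers, the arm and terminal above 0.5 N or contact force between any of the fingers, the arm and transformer above 0.5 N or contact force between any of the fingers, the arm and heatsink above 0.5 N or contact force between any of the fingers, the arm and converter above 0.5 N).
It fails at once if a bystander is moved by more than 20 mm (distance of any of meter, screwdriver, spanner, spool, motor, fluxjar from where it was at the start of the episode above 0.02 m).
It also fails if it takes over 58 s, if anything falls off the work surface, if the arm or the gripper's body presses on something with over 40 N, if the wrist force passes 120 N, or if a joint passes its speed limit or range.

### The arm

A 6-joint arm with a two-finger parallel gripper is mounted at the origin on the work surface. World frame = base frame: x ahead of the robot, y to its left, z up, the work surface at z = 0. Lengths are in mm, angles in rad, forces in N, time in s.
With the tool pointing down it reaches from about 350 to 775 mm from the base axis. Payload 7.3 kg.
Tool frame: the origin (TCP) lies midway between the tips of the shut fingers; the grasp point (between the pads) lies 19 mm behind it; z points along the fingers, y is the line along which they close (so a half turn about z gives the same grasp; the last joint's range is limited). The gripper opens to 92 mm and grips with 3 to 60 N. Pads are 19 mm wide; open, the fingers measure 130 mm over their backs; the gripper's body (75 mm by 190 mm) begins 47 mm behind the grasp point.
Start: joints at [0.973, 0.342, 1.524, -0, 1.275, -0.146], TCP at [229.196, 472.349, 226.741] pointing down, gripper open.
Joint ranges: [-2.53, 2.53], [-0.77, 2.02], [0.04, 2.7], [-1, 4.14], [0.28, 2.66], [-3.11, 3.11]. Speed limits (rad/s): [2.57, 2.57, 3.14, 3.14, 3.14, 3.14].

### API

Orientations are given as [roll, pitch, yaw] about the fixed x, y, z axes, in that order (R = Rz(yaw) Ry(pitch) Rx(roll)).
In Python, from plant import bot gives the robot as it stands.
- The arm moves only by the tool servo_tool, never from a script. Its argument "deltas" is a list of rows, each a list of 2 entries, a list of its own where there are three numbers: the shift along the tool's x, y, z in m, then the turn, a rotation vector about the tool's x, y, z in degrees. A call has 1 to 20 rows; each row shifts and turns the commanded pose from where the row before left it, along the tool's axes as they then stand; what a row does not reach is not made up. A row lasts 1/8 s, in which the tool goes at most 62.5 mm and 10.7 degrees, less where a joint would pass 70% of its speed; a pose out of reach is approached as far as the arm can. A call with a gripper value outside its range is refused whole. "fingers" is the opening, from 0 (shut) to 1 (fully open), set as the call begins (left out, the last holds). The fingers move at their own pace and stop on an object; the grip force is fixed at half the most. Time passes only in rows, so rows that do not move let the fingers close. It gives the time, the measured TCP pose, the force, the opening and the grip force at its end, in the units of the state.
- bot.get_obs(): the state, without advancing time (a new reading comes with each control period).
- bot.capture(name): name is "side" or "top" or "wrist"; returns the picture (480x640x3 uint8, red, green, blue); there is no depth.
- bot.camera_model(name): a dict with "mtx" (3x3 intrinsics, pixels), "xyz" and "rotation" of the camera in the world. Camera axes: x right, y down, z forward; pixel columns grow to the right and rows downward; lengths in mm; the calibration is good to about 2 mm. A picture is of the moment at which its call begins: read the wrist's pose just before it. camera_model takes no time and is no camera call; for the wrist camera it gives the pose at the moment of the call.
- bot.close_job(): hands the job in; it is judged then, once.
The state is a dict: "time": time; "joint_positions": joint angles; "dq": joint speeds; "tau": joint torques, N m; "tool_pos": TCP position; "tcp_rot": TCP orientation; "contact_force": force on the tool from outside, world axes, zero at the start; "moment": the same for the moment, N m; "grip_width": finger opening in mm; "finger_force": force on a finger pad.
Only numpy, scipy, OpenCV 4.12 (cv2) and the standard library are available. Lean on these libraries where they do the work, as an engineer would, in place of code of your own. Each camera call takes 0.05 s, during which the arm holds its last target. There are 200 camera calls.

## Working session

There is one attempt and no reset: what is moved stays moved. The work goes in short steps, Python scripts to look and compute and a tool call to move; the robot and the scene stay as the last step left them, time stands still between calls to the robot, and variables do not carry over. Pictures are saved under pics/ and viewed, at most 10 in all, crops included, and the job is handed in when it is done.

Besides the shell and the picture viewer there is one more tool, called by a JSON object that holds its "op" and its "data". servo_tool: Moves the arm, as the interface text tells. Its arguments: {"type":"object","properties":{"deltas":{"type":"array"},"fingers":{"type":"number"}},"required":["deltas"]}

```bash
mkdir -p pics; ls; python3 - <<'E'
from plant import bot
import cv2
for n in("top","side"):
    cv2.imwrite(f"pics/{n}0.png",bot.capture(n)[:,:,::-1]); m=bot.camera_model(n); print(n,m)
print(bot.get_obs())
E
```

```text
pics
top {'mtx': array([[448.13220611,   0.        , 316.73935769],
       [  0.        , 448.13220611, 240.28829421],
       [  0.        ,   0.        ,   1.        ]]), 'xyz': array([458.17450172,  31.20452094, 958.09903694]), 'rotation': array([-3.01437913, -0.01721048, -1.57236697])}
side {'mtx': array([[552.84429286,   0.        , 312.28621839],
       [  0.        , 552.84429286, 242.75921143],
       [  0.        ,   0.        ,   1.        ]]), 'xyz': array([ 515.64227552, -789.51900821,  786.89527844]), 'rotation': array([-2.27189390e+00,  1.62148026e-03, -7.25605577e-02])}
{'time': 0.1, 'joint_positions': array([ 9.72991870e-01,  3.42633369e-01,  1.52492000e+00,  2.07782801e-05,
        1.27538716e+00, -1.46043899e-01]), 'dq': array([-0.00054484,  0.00023659, -0.00169012, -0.0003531 , -0.00228798,
        0.0012561 ]), 'tau': array([ 1.40218217e-03, -4.32005024e+01, -2.44695890e+01,  7.19139981e-02,
        5.26250002e-02, -3.82908433e-05]), 'tool_pos': array([228.9802102 , 472.03543212, 226.12518922]), 'tcp_rot': array([-3.14026202e+00, -2.15808313e-04,  2.68982589e+00]), 'contact_force': array([ 0.44403345,  0.35236255, -0.77513872]), 'moment': array([-0.01969061, -0.02261511,  0.01233627]), 'finger_force': 0.0, 'grip_width': 91.84029601874684}
```

View pics/top0.png

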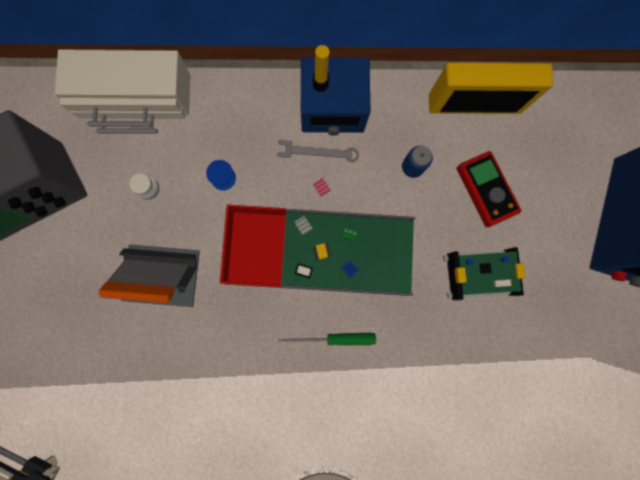

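View pics/side0.png

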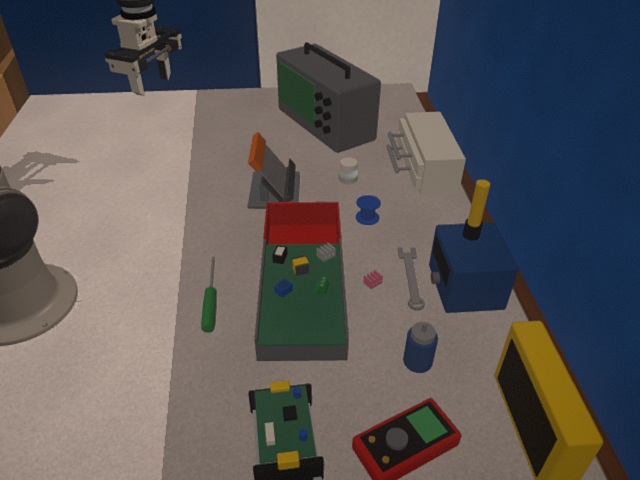

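The top view shows the stand at about (150,275) with the orange grip at (138,293), and the tray from (222,206) to (413,293) with the bin at its left end. The grey-finned part at (303,225) is on the deck. The pink finned look-alike at (321,187) is off the tray, so it stays. I'll enlarge these to read the corners.

```bash
python3 - <<'E'
import cv2,numpy as np
t=cv2.imread("pics/top0.png");s=cv2.imread("pics/side0.png")
def cr(im,x,y,w,h,W,H): return cv2.resize(im[y:y+h,x:x+w],(W,H),interpolation=cv2.INTER_CUBIC)
a=cr(t,216,198,208,104,624,312)   # 3x
b=cr(t,95,240,110,70,440,280)     # 4x
c=cr(s,235,125,90,70,360,280)     # 4x
o=np.zeros((592,800,3),np.uint8);o[:312,:624]=a;o[312:,:440]=b;o[312:,440:]=c
cv2.imwrite("pics/c1.png",np.clip(o*1.6,0,255).astype(np.uint8))
E
```

```text
(no output)
```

View pics/c1.png

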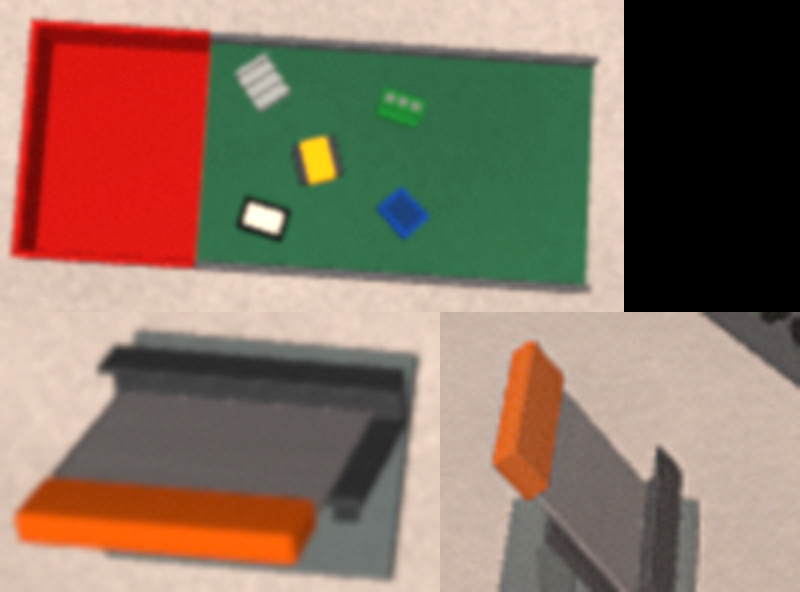

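```bash
cat > h.py <<'E'
import numpy as np
from scipy.spatial.transform import Rotation as Ro
from scipy.optimize import least_squares
def rot(r): return Ro.from_euler('xyz',r).as_matrix()
def proj(m,P):
    p=(np.atleast_2d(P)-m['xyz'])@rot(m['rotation']); q=p@m['mtx'].T; return q[:,:2]/q[:,2:]
def back(m,uv,z):
    uv=np.atleast_2d(uv); d=np.c_[uv,np.ones(len(uv))]@np.linalg.inv(m['mtx']).T@rot(m['rotation']).T
    return m['xyz']+d*((z-m['xyz'][2])/d[:,2])[:,None]
def T(x,y,a,P): return np.asarray(P,float)@rot([0,0,a]).T+[x,y,0]
E
cat > fit.py <<'E'
from h import *
from plant import bot
t=bot.camera_model('top')
A=lambda L:np.array(L)/3+[216,198]
B=lambda L:(np.array(L)-[0,312])/4+[95,240]
def fit(uv,P,x0,f=lambda p,P:T(*p[:3],P)):
    r=least_squares(lambda p:(proj(t,f(p,P))-uv).ravel(),x0); print(np.round(r.x,3),'res px',np.round(r.fun,1)); return r.x
print('tray',end=' ');tr=fit(A([[209,42],[197,262],[593,66],[586,286]]),np.array([[75,75,45],[-75,75,45],[75,-190,45],[-75,-190,45]],float),[450,0,0])
for z in(4,8):
  print('stand',z,end=' ');st=fit(B([[138,330],[417,353],[392,577],[107,553]]),np.array([[60,75,z],[60,-75,z],[-60,-75,z],[-60,75,z]],float),[450,300,0])
c,s=np.cos(np.radians(35)),np.sin(np.radians(35))
L=lambda x,y,z:[c*x-s*z,y,s*x+c*z+22]
P=np.array([L(9,65,90),L(-9,65,124),L(9,-65,90),L(-9,-65,124)])
print('scr seat',end=' ');sc=fit(B([[48,480],[18,540],[318,500],[296,562]]),P,[450,300,0])
print('seat from stand',T(*st,[[20,0,22]]))
print('grip',T(*sc,[L(0,0,107)]))
for n,p,h in(('heatsink',[262,82],65),('term',[401,107],65),('trafo',[318,160],67),('conv',[264,219],65),('relay',[403,213],63)):
  w=back(t,A([p]),h)-[tr[0],tr[1],0]; print(n,np.round(w@rot([0,0,tr[2]]),0))
S=bot.camera_model('side')
print(np.round((proj(S,T(*sc,[L(9,65,124),L(9,65,90),L(9,-65,90),L(9,-65,124),L(-9,-65,124),L(-9,65,124)]))-[235,125])*4+[440,312]))
print(np.round((proj(S,T(*tr,[[75,-190,45],[-75,-190,45]])))))
E
python3 fit.py
```

```text
tray [ 5.53622e+02  8.25100e+00 -6.00000e-02] res px [ 0.4  0.4 -0.5 -0.2  0.   0.2  0.1 -0.5]
stand 4 [ 5.05888e+02  3.43993e+02 -8.30000e-02] res px [-0.2 -0.5  0.4 -0.4  0.   0.3 -0.2  0.5]
stand 8 [ 5.0570e+02  3.4268e+02 -8.3000e-02] res px [-0.3 -0.6  0.5 -0.5  0.2  0.5 -0.4  0.6]
scr seat [ 5.30276e+02  3.46449e+02 -8.10000e-02] res px [-0.8 -1.8 -0.2  1.4  0.3 -1.3  0.7  1.6]
seat from stand [[525.63029957 341.01706405  22.        ]]
grip [[469.10636063 351.43519888 109.64926874]]
heatsink [[47. 37. 65.]]
term [[ 36. -57.  65.]]
trafo [[-4. -3. 67.]]
conv [[-45.  30.  65.]]
relay [[-35. -62.  63.]]
[[535. 337.]
 [570. 377.]
 [553. 493.]
 [516. 450.]
 [491. 466.]
 [512. 352.]]
[[347. 344.]
 [259. 345.]]
```

```bash
cat >> h.py <<'E'
def toolR(z,y):
    z=np.array(z,float)/np.linalg.norm(z); y=np.array(y,float); y-=z*(y@z); y/=np.linalg.norm(y)
    return np.c_[np.cross(y,z),y,z]
def rows(p,R,n,bot):
    o=bot.get_obs(); p0=o['tool_pos'];R0=rot(o['tcp_rot'])
    w=Ro.from_matrix(R0.T@R).as_rotvec(); D=Ro.from_rotvec(w/n).as_matrix()
    M=sum(np.linalg.matrix_power(D,k) for k in range(n))
    d=np.linalg.solve(M,R0.T@(np.array(p)-p0))
    P=[p0+R0@sum(np.linalg.matrix_power(D,j)@d for j in range(k)) for k in range(1,n+1)]
    print(n,'rows shift m',np.round(d/1000,5),'deg',np.round(np.degrees(w/n),3),'| step',np.round(np.linalg.norm(d),1),np.round(np.degrees(np.linalg.norm(w))/n,1)); print('mid',np.round(P[n//2]),'end',np.round(P[-1]),'minz',round(min(q[2] for q in P)))
ya=-.082; c,s=np.cos(np.radians(35)),np.sin(np.radians(35))
def scr(seat,u):  # tool pose gripping, TCP at height u up the blade
    Rz=rot([0,0,ya]); z=Rz@[s,0,-c]; return np.array(seat)-u*z, toolR(z,Rz@[c,0,s])
seat=np.array([528,344,22.])
tray=(553.6,8.25,-.060)
E
python3 - <<'E'
from h import *
from plant import bot
p,R=scr(seat,210); print(p)
rows(p,R,12,bot)
R2=R@np.diag([-1,-1,1]); rows(p,R2,14,bot)
E
```

```text
[407.95367794 353.86592115 194.0219293 ]
12 rows shift m [-0.01693  0.00648  0.00582] deg [-2.559 -1.746  5.547] | step 19.0 6.4
mid [349. 428. 200.] end [408. 354. 194.] minz 194
14 rows shift m [-0.00862 -0.0141   0.00753] deg [ 1.651 -2.42  -7.656] | step 18.2 8.2
mid [302. 361. 190.] end [408. 354. 194.] minz 189
```

{"op": "servo_tool", "data": {"deltas": [[[-0.01693, 0.00648, 0.00582], [-2.56, -1.75, 5.55]], [[-0.01693, 0.00648, 0.00582], [-2.56, -1.75, 5.55]], [[-0.01693, 0.00648, 0.00582], [-2.56, -1.75, 5.55]], [[-0.01693, 0.00648, 0.00582], [-2.56, -1.75, 5.55]], [[-0.01693, 0.00648, 0.00582], [-2.56, -1.75, 5.55]], [[-0.01693, 0.00648, 0.00582], [-2.56, -1.75, 5.55]], [[-0.01693, 0.00648, 0.00582], [-2.56, -1.75, 5.55]], [[-0.01693, 0.00648, 0.00582], [-2.56, -1.75, 5.55]], [[-0.01693, 0.00648, 0.00582], [-2.56, -1.75, 5.55]], [[-0.01693, 0.00648, 0.00582], [-2.56, -1.75, 5.55]], [[-0.01693, 0.00648, 0.00582], [-2.56, -1.75, 5.55]], [[-0.01693, 0.00648, 0.00582], [-2.56, -1.75, 5.55]], [[0, 0, 0], [0, 0, 0]]], "fingers": 0.6}}

```text
time: 1.72
tool_pos: [407.6, 353.5, 193.8]
tcp_rot: [2.531, 0.001, 1.489]
contact_force: [-0.2, 0.4, -0.7]
grip_width: 55.4
finger_force: 0.0
```

```bash
python3 - <<'E'
from h import *
from plant import bot
import cv2
m=bot.camera_model('wrist');o=bot.get_obs();print(o['tool_pos'],o['tcp_rot'],o['joint_positions'],o['time'])
cv2.imwrite("pics/w1.png",bot.capture("wrist")[:,:,::-1]); np.save('w1.npy',m,allow_pickle=True)
Rz=rot([0,0,ya]);L=lambda x,y,z:seat+Rz@[c*x-s*z,y,s*x+c*z]
for q in((9,65,124),(9,-65,124),(-9,-65,124),(-9,65,124)): print(q,proj(m,L(*q)))
p,R=scr(seat,210);rows(p,R,1,bot)
E
```

```text
[407.61926654 353.48832944 193.79412522] [2.53106900e+00 1.23088216e-03 1.48856183e+00] [ 0.84359882  0.28122138  1.89686465 -0.76626973  0.7228584   1.45290298] 1.725
(9, 65, 124) [[337.34169708 142.8240726 ]]
(9, -65, 124) [[334.86395212 336.85807033]]
(-9, -65, 124) [[308.67816945 336.84366922]]
(-9, 65, 124) [[306.65996693 142.80665255]]
1 rows shift m [-3.2e-04  1.0e-05  3.1e-04] deg [-0.012 -0.015  0.071] | step 0.4 0.1
mid [408. 354. 194.] end [408. 354. 194.] minz 194
```

View pics/w1.png

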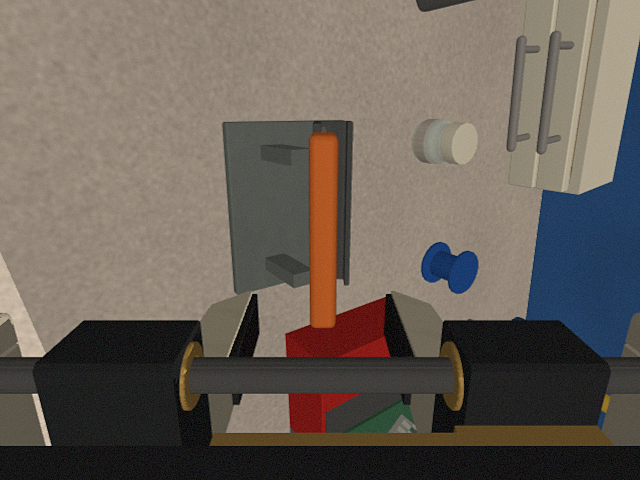

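The wrist view shows the orange bar from (310,133) to (337,327), centred between the fingers. It sits about 6.7 mm further along tool x than predicted. I'll advance and grip.

{"op": "servo_tool", "data": {"deltas": [[[0.0067, 0, 0.01], [0, 0, 0]], [[0, 0, 0.015], [0, 0, 0]], [[0, 0, 0.015], [0, 0, 0]], [[0, 0, 0.015], [0, 0, 0]], [[0, 0, 0.015], [0, 0, 0]], [[0, 0, 0.015], [0, 0, 0]], [[0, 0, 0.015], [0, 0, 0]], [[0, 0, 0.01], [0, 0, 0]], [[0, 0, 0.01], [0, 0, 0]], [[0, 0, 0], [0, 0, 0]]]}}

```text
time: 3.02
tool_pos: [477.7, 355.2, 96.4]
tcp_rot: [2.531, -0.0, 1.488]
contact_force: [-0.1, 0.1, 0.6]
grip_width: 55.2
finger_force: 0.0
```

{"op": "servo_tool", "data": {"deltas": [[[0, 0, 0], [0, 0, 0]], [[0, 0, 0], [0, 0, 0]], [[0, 0, 0], [0, 0, 0]], [[0, 0, 0], [0, 0, 0]], [[0, 0, 0], [0, 0, 0]], [[0, 0, 0], [0, 0, 0]], [[0, 0, 0], [0, 0, 0]], [[0, 0, 0], [0, 0, 0]]], "fingers": 0}}

```text
time: 4.03
tool_pos: [477.5, 355.6, 97.2]
tcp_rot: [2.53, -0.001, 1.488]
contact_force: [-2.5, -0.7, 3.6]
grip_width: 17.7
finger_force: 30.0
```

{"op": "servo_tool", "data": {"deltas": [[[0, 0.0015, -0.005], [0, 0, 0]], [[0, 0.001, -0.01], [0, 0, 0]], [[0, 0, -0.015], [0, 0, 0]], [[0, 0, -0.02], [0, 0, 0]], [[0, 0, -0.02], [0, 0, 0]], [[0, 0, -0.02], [0, 0, 0]], [[0, 0, -0.02], [0, 0, 0]], [[0, 0, -0.015], [0, 0, 0]], [[0, 0, 0], [0, 0, 0]]]}}

```text
time: 5.15
tool_pos: [407.8, 361.7, 202.1]
tcp_rot: [2.529, -0.003, 1.489]
contact_force: [-0.1, -0.1, -1.9]
grip_width: 17.9
finger_force: 30.0
```

```bash
python3 - <<'E'
from h import *
from plant import bot
o=bot.get_obs();print(o['joint_positions'],o['contact_force'],o['grip_width'])
x,y,a=tray; yt=rot([0,0,a])@[0,1,0]
st=T(x,y,a,[[0,-125,0]])[0]
for sg in(1,-1):
    R=toolR([0,0,-1],sg*yt)
    for pos in([st[0],st[1],250],):rows(pos,R,20,bot)
E
```

```text
[ 0.855399    0.27981411  1.87123024 -0.74878274  0.74580876  1.43909055] [-0.10374389 -0.12060293 -1.86592452] 17.941160692714103
20 rows shift m [-0.02583 -0.01011 -0.00363] deg [ 1.368  1.387 -4.409] | step 28.0 4.8
mid [384.  65. 211.] end [ 546. -117.  250.] minz 196
20 rows shift m [-0.01202  0.0247   0.00455] deg [ 1.379 -1.36   4.284] | step 27.8 4.7
mid [576. 126. 268.] end [ 546. -117.  250.] minz 213
```

{"op": "servo_tool", "data": {"deltas": [[[-0.012, 0.0247, 0.0045], [1.38, -1.36, 4.28]], [[-0.012, 0.0247, 0.0045], [1.38, -1.36, 4.28]], [[-0.012, 0.0247, 0.0045], [1.38, -1.36, 4.28]], [[-0.012, 0.0247, 0.0045], [1.38, -1.36, 4.28]], [[-0.012, 0.0247, 0.0045], [1.38, -1.36, 4.28]], [[-0.012, 0.0247, 0.0045], [1.38, -1.36, 4.28]], [[-0.012, 0.0247, 0.0045], [1.38, -1.36, 4.28]], [[-0.012, 0.0247, 0.0045], [1.38, -1.36, 4.28]], [[-0.012, 0.0247, 0.0045], [1.38, -1.36, 4.28]], [[-0.012, 0.0247, 0.0045], [1.38, -1.36, 4.28]], [[-0.012, 0.0247, 0.0045], [1.38, -1.36, 4.28]], [[-0.012, 0.0247, 0.0045], [1.38, -1.36, 4.28]], [[-0.012, 0.0247, 0.0045], [1.38, -1.36, 4.28]], [[-0.012, 0.0247, 0.0045], [1.38, -1.36, 4.28]], [[-0.012, 0.0247, 0.0045], [1.38, -1.36, 4.28]], [[-0.012, 0.0247, 0.0045], [1.38, -1.36, 4.28]], [[-0.012, 0.0247, 0.0045], [1.38, -1.36, 4.28]], [[-0.012, 0.0247, 0.0045], [1.38, -1.36, 4.28]], [[-0.012, 0.0247, 0.0045], [1.38, -1.36, 4.28]], [[-0.012, 0.0247, 0.0045], [1.38, -1.36, 4.28]]]}}

```text
time: 7.65
tool_pos: [545.8, -118.0, 249.4]
tcp_rot: [3.14, 0.004, -0.063]
contact_force: [-0.0, 0.1, -2.4]
grip_width: 17.8
finger_force: 30.0
```

```bash
python3 - <<'E'
from h import *
from plant import bot
import cv2
x,y,a=tray; yt=rot([0,0,a])@[0,1,0]
st=T(x,y,a,[[0,-125,0]])[0]
o=bot.get_obs();m=bot.camera_model('wrist');im=bot.capture('wrist')[:,:,::-1]
t=bot.capture('top')[:,:,::-1][170:350,200:440]
cv2.imwrite('pics/w2.png',np.hstack([cv2.resize(im,(480,360)),cv2.resize(t,(320,360),interpolation=cv2.INTER_CUBIC)]))
print(o['tool_pos'],o['tcp_rot'],o['contact_force'],o['grip_width'])
print('tray pts',proj(m,T(x,y,a,[[75,-190,60],[-75,-190,60],[75,-190,45],[-75,-190,45],[75,75,60],[-75,75,60]]))*.75)
rows([st[0],st[1],200],toolR([0,0,-1],-yt),4,bot)
E
```

```text
[ 545.79851971 -118.04605904  249.42049696] [ 3.14014275  0.00381551 -0.06283017] [-0.01905354  0.14930488 -2.41996987] 17.813613490190143
tray pts [[297.85892172  90.35593598]
 [291.16836625 215.35463151]
 [295.48758806  89.95089316]
 [289.32316761 210.47808196]
 [ 55.9709055   91.21145348]
 [ 79.37507406 216.19634878]]
4 rows shift m [ 0.00021 -0.00084  0.01223] deg [ 0.035  0.072 -0.07 ] | step 12.3 0.1
mid [ 546. -117.  212.] end [ 546. -117.  200.] minz 200
```

View pics/w2.png

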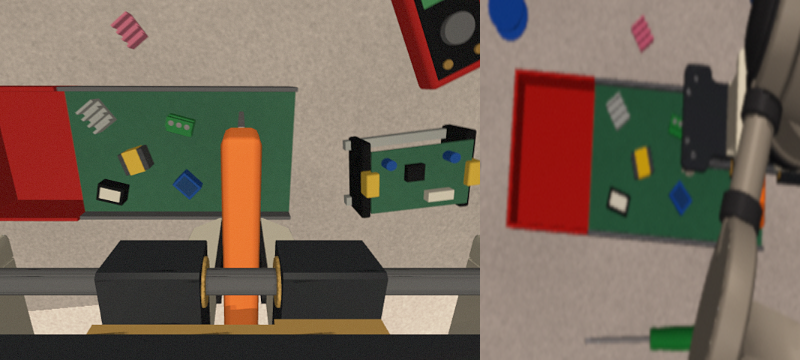

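```bash
python3 - <<'E'
from h import *
from plant import bot
m=bot.camera_model('wrist');o=bot.get_obs();R=rot(o['tcp_rot'])
for q in([65,0,-34],[65,9,-34],[65,-9,-34],[-65,0,-34],[65,0,90],[60,0,-34]): print(q,proj(m,o['tool_pos']+R@q)*.75)
E
```

```text
[65, 0, -34] [[240.0861256  133.62384475]]
[65, 9, -34] [[262.16191732 133.60894305]]
[65, -9, -34] [[218.00858705 133.63874763]]
[-65, 0, -34] [[240.40721157 373.66699988]]
[65, 0, 90] [[240.34155246 108.31956801]]
[60, 0, -34] [[240.10231097 145.72399108]]
```

{"op": "servo_tool", "data": {"deltas": [[[0.001, -0.003, 0.02], [0, 0.3, -0.3]], [[0, 0, 0.025], [0, 0, 0]], [[0, 0, 0.025], [0, 0, 0]], [[0, 0, 0.02], [0, 0, 0]], [[0, 0, 0.015], [0, 0, 0]], [[0, 0, 0.0045], [0, 0, 0]], [[0, 0, 0], [0, 0, 0]]]}}

```text
time: 8.62
tool_pos: [548.0, -114.0, 141.1]
tcp_rot: [3.139, -0.004, -0.054]
contact_force: [0.1, 0.0, -1.4]
grip_width: 17.9
finger_force: 30.0
```

{"op": "servo_tool", "data": {"deltas": [[[0, 0, 0.001], [0, 0, 0]], [[0, 0, 0.001], [0, 0, 0]], [[0, 0, 0], [0, 0, 0]]]}}

```text
time: 9.0
tool_pos: [547.8, -114.1, 139.2]
tcp_rot: [3.139, -0.004, -0.055]
contact_force: [0.1, -0.6, -2.6]
grip_width: 17.9
finger_force: 30.0
```

{"op": "servo_tool", "data": {"deltas": [[[0, 0, 0.0012], [0, -0.2, 0.2]], [[0, 0, 0.001], [0, 0, 0]], [[0, 0, 0], [0, 0, 0]]]}}

```text
time: 9.38
tool_pos: [547.8, -114.0, 136.8]
tcp_rot: [3.14, -0.0, -0.058]
contact_force: [-0.7, 0.2, -1.9]
grip_width: 17.9
finger_force: 30.0
```

{"op": "servo_tool", "data": {"deltas": [[[0, 0, 0.001], [0, 0, 0]], [[0, 0, 0], [0, 0, 0]]]}}

```text
time: 9.62
tool_pos: [547.7, -114.1, 136.7]
tcp_rot: [3.139, -0.001, -0.058]
contact_force: [-2.1, 1.3, 4.9]
grip_width: 17.8
finger_force: 30.0
```

{"op": "servo_tool", "data": {"deltas": [[[0, 0, 0.001], [0, 0, 0]], [[0, 0, 0], [0, 0, 0]]]}}

```text
time: 9.88
tool_pos: [547.8, -114.1, 136.6]
tcp_rot: [3.139, -0.001, -0.058]
contact_force: [-5.3, 1.9, 11.8]
grip_width: 17.6
finger_force: 30.0
```

{"op": "servo_tool", "data": {"deltas": [[[-0.003, 0, -0.0025], [0, 0, 0]], [[0, -0.01, 0], [0, 0, 0]], [[0, -0.01, 0], [0, 0, 0]], [[0, -0.01, 0], [0, 0, 0]], [[0, -0.01, 0], [0, 0, 0]], [[0, -0.01, 0], [0, 0, 0]], [[0, -0.01, 0], [0, 0, 0]], [[0, -0.01, 0], [0, 0, 0]], [[0, -0.01, 0], [0, 0, 0]], [[0, -0.01, 0], [0, 0, 0]], [[0, -0.01, 0], [0, 0, 0]], [[0, -0.01, 0], [0, 0, 0]], [[0, -0.01, 0], [0, 0, 0]]]}}

```text
time: 11.5
tool_pos: [551.8, 6.5, 137.1]
tcp_rot: [3.139, -0.0, -0.058]
contact_force: [-0.6, -1.0, -1.7]
grip_width: 17.8
finger_force: 30.0
```

```bash
python3 - <<'E'
from h import *
from plant import bot
import cv2
im=bot.capture('wrist')[:,:,::-1];s=bot.capture('side')[:,:,::-1][190:370,220:380]
cv2.imwrite('pics/w3.png',np.hstack([cv2.resize(im,(480,360)),cv2.resize(s,(320,360),interpolation=cv2.INTER_CUBIC)]))
E
```

```text
(no output)
```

View pics/w3.png

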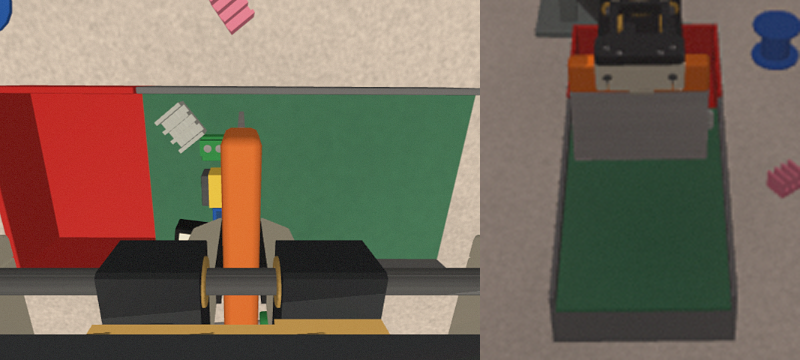

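{"op": "servo_tool", "data": {"deltas": [[[0.001, -0.01, 0], [0, 0, 0]], [[0.001, -0.01, 0], [0, 0, 0]], [[0, -0.01, 0], [0, 0, 0]], [[0, -0.01, 0], [0, 0, 0]], [[0, -0.01, 0], [0, 0, 0]], [[0, -0.01, 0], [0, 0, 0]], [[0, -0.01, 0], [0, 0, 0]], [[0, -0.01, 0], [0, 0, 0]], [[0, -0.01, 0], [0, 0, 0]], [[0, -0.006, 0], [0, 0, 0]], [[0, 0, 0], [0, 0, 0]]]}}

```text
time: 12.98
tool_pos: [559.2, 102.1, 136.8]
tcp_rot: [3.14, 0.0, -0.057]
contact_force: [-0.1, -0.4, -2.2]
grip_width: 17.3
finger_force: 30.0
```

```bash
python3 - <<'E'
from h import *
from plant import bot
import cv2
im=bot.capture('wrist')[:,:,::-1];s=bot.capture('side')[:,:,::-1][190:370,220:380]
cv2.imwrite('pics/w4.png',np.hstack([cv2.resize(im,(480,360)),cv2.resize(s,(320,360),interpolation=cv2.INTER_CUBIC)]))
E
```

```text
(no output)
```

View pics/w4.png

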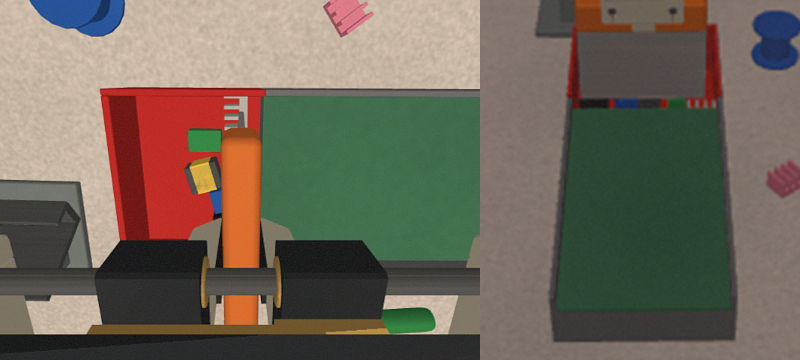

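The deck is empty, and the five parts lie in the bin along the deck edge. I'll raise the scraper and check from above before going back.

{"op": "servo_tool", "data": {"deltas": [[[0, 0, -0.01], [0, 0, 0]], [[0, 0, -0.02], [0, 0, 0]], [[0, 0, -0.03], [0, 0, 0]], [[0, 0.02, -0.03], [0, 0, 0]], [[0, 0.04, -0.02], [0, 0, 0]], [[0, 0.04, 0], [0, 0, 0]], [[0, 0.04, 0], [0, 0, 0]], [[0, 0, 0], [0, 0, 0]]]}}

```text
time: 14.08
tool_pos: [551.0, -40.7, 247.9]
tcp_rot: [3.139, -0.001, -0.062]
contact_force: [-0.4, -0.3, -1.2]
grip_width: 17.7
finger_force: 30.0
```

```bash
python3 - <<'E'
from h import *
from plant import bot
import cv2
im=bot.capture('wrist')[:,:,::-1];s=bot.capture('top')[:,:,::-1][195:300,210:310]
cv2.imwrite('pics/w5.png',np.hstack([cv2.resize(im,(440,330)),cv2.resize(s,(314,330),interpolation=cv2.INTER_CUBIC)]))
m=bot.camera_model('top')
for z in(65,45,20): print(z,[((q-[210,195])*3.14).round() for q in proj(m,T(*tray,[[0,77.5,z],[0,190,z]]))])
# return
o=bot.get_obs();print(o['tool_pos'],o['tcp_rot'])
g=np.array([477.5,355.6,97.2]);R=rot([2.53,-.001,1.488]);p=g-R@[0,-2,110]*1.0
print('over-stand',p);rows(p,R,18,bot)
E
```

```text
65 [array([226., 164.]), array([ 49., 154.])]
45 [array([227., 168.]), array([ 55., 157.])]
20 [array([230., 172.]), array([ 62., 162.])]
[551.14637066 -38.09812917 247.6621895 ] [ 3.13996044e+00 -6.59658538e-04 -5.94134211e-02]
over-stand [416.18174124 360.597037   188.40910461]
18 rows shift m [ 0.00807 -0.02479 -0.00316] deg [-1.529  1.507 -4.756] | step 26.3 5.2
mid [550. 216. 249.] end [416. 361. 188.] minz 188
```

View pics/w5.png

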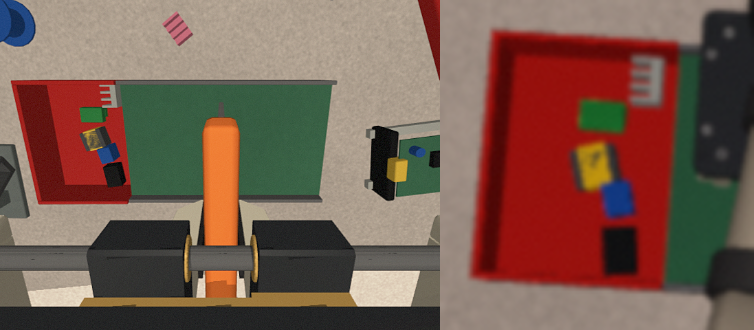

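All five parts are in the bin (wrist view: around (80–125, 85–185); top crop: all left of the deck edge). Now I'll take the scraper back to above the stand.

{"op": "servo_tool", "data": {"deltas": [[[0.0081, -0.0248, -0.0032], [-1.53, 1.51, -4.76]], [[0.0081, -0.0248, -0.0032], [-1.53, 1.51, -4.76]], [[0.0081, -0.0248, -0.0032], [-1.53, 1.51, -4.76]], [[0.0081, -0.0248, -0.0032], [-1.53, 1.51, -4.76]], [[0.0081, -0.0248, -0.0032], [-1.53, 1.51, -4.76]], [[0.0081, -0.0248, -0.0032], [-1.53, 1.51, -4.76]], [[0.0081, -0.0248, -0.0032], [-1.53, 1.51, -4.76]], [[0.0081, -0.0248, -0.0032], [-1.53, 1.51, -4.76]], [[0.0081, -0.0248, -0.0032], [-1.53, 1.51, -4.76]], [[0.0081, -0.0248, -0.0032], [-1.53, 1.51, -4.76]], [[0.0081, -0.0248, -0.0032], [-1.53, 1.51, -4.76]], [[0.0081, -0.0248, -0.0032], [-1.53, 1.51, -4.76]], [[0.0081, -0.0248, -0.0032], [-1.53, 1.51, -4.76]], [[0.0081, -0.0248, -0.0032], [-1.53, 1.51, -4.76]], [[0.0081, -0.0248, -0.0032], [-1.53, 1.51, -4.76]], [[0.0081, -0.0248, -0.0032], [-1.53, 1.51, -4.76]], [[0.0081, -0.0248, -0.0032], [-1.53, 1.51, -4.76]], [[0.0081, -0.0248, -0.0032], [-1.53, 1.51, -4.76]], [[0, 0, 0], [0, 0, 0]]]}}

```text
time: 16.55
tool_pos: [412.9, 361.9, 187.4]
tcp_rot: [2.532, 0.001, 1.494]
contact_force: [0.3, -0.2, -2.0]
grip_width: 17.8
finger_force: 30.0
```

```bash
python3 - <<'E'
from h import *
from plant import bot
g=np.array([477.5,355.6,97.2]);R=rot([2.53,-.001,1.488])
rows(g-R@[0,-2.5,60],R,5,bot)
E
```

```text
5 rows shift m [-0.00022  0.00078  0.01022] deg [-0.02  -0.026  0.071] | step 10.3 0.1
mid [432. 360. 164.] end [445. 358. 148.] minz 148
```

{"op": "servo_tool", "data": {"deltas": [[[-0.001, 0.0039, 0.01], [0, -0.1, 0.35]], [[0, 0, 0.01], [0, 0, 0]], [[0, 0, 0.01], [0, 0, 0]], [[0, 0, 0.01], [0, 0, 0]], [[0, 0, 0.01], [0, 0, 0]], [[0, 0, 0.01], [0, 0, 0]], [[0, 0, 0.01], [0, 0, 0]], [[0, 0, 0.01], [0, 0, 0]], [[0, 0, 0], [0, 0, 0]]]}}

```text
time: 17.68
tool_pos: [464.4, 355.6, 124.2]
tcp_rot: [2.531, -0.002, 1.484]
contact_force: [-0.5, 0.3, -2.0]
grip_width: 17.6
finger_force: 30.0
```

```bash
python3 - <<'E'
from h import *
from plant import bot
print(bot.get_obs()['contact_force'])
g=np.array([477.5,355.6,97.2]);R=rot([2.53,-.001,1.488])
rows(g-R@[0,-1,3],R,4,bot)
E
```

```text
[-0.49288767  0.29051093 -1.96879111]
4 rows shift m [ 0.00027 -0.00095  0.00664] deg [-0.012  0.02  -0.047] | step 6.7 0.1
mid [474. 356. 106.] end [477. 356. 100.] minz 100
```

{"op": "servo_tool", "data": {"deltas": [[[0.001, -0.001, 0.0066], [0, 0, -0.2]], [[0, -0.001, 0.0066], [0, 0, 0]], [[0, -0.001, 0.0066], [0, 0, 0]], [[0, -0.001, 0.006], [0, 0, 0]], [[0, 0, 0], [0, 0, 0]]]}}

```text
time: 18.3
tool_pos: [475.9, 355.8, 101.0]
tcp_rot: [2.531, -0.0, 1.488]
contact_force: [1.0, -0.6, -2.2]
grip_width: 17.7
finger_force: 30.0
```

{"op": "servo_tool", "data": {"deltas": [[[0, 0, 0.0015], [0, 0, 0]], [[0, 0, 0.0015], [0, 0, 0]], [[0, 0, 0], [0, 0, 0]]]}}

```text
time: 18.68
tool_pos: [477.7, 355.9, 99.2]
tcp_rot: [2.53, -0.001, 1.488]
contact_force: [-0.1, 0.4, -2.1]
grip_width: 17.5
finger_force: 30.0
```

{"op": "servo_tool", "data": {"deltas": [[[0, 0, 0.0015], [0, 0, 0]], [[0, 0, 0.001], [0, 0, 0]], [[0, 0, 0], [0, 0, 0]]]}}

```text
time: 19.05
tool_pos: [478.7, 355.9, 97.9]
tcp_rot: [2.529, -0.001, 1.488]
contact_force: [-6.9, -1.4, 5.6]
grip_width: 17.8
finger_force: 30.0
```

{"op": "servo_tool", "data": {"deltas": [[[0, 0, 0], [0, 0, 0]], [[0, 0, 0], [0, 0, 0]], [[0, 0, 0], [0, 0, 0]], [[0, 0, 0], [0, 0, 0]], [[0, 0, 0], [0, 0, 0]], [[0, 0, 0], [0, 0, 0]]], "fingers": 0.6}}

```text
time: 19.8
tool_pos: [479.1, 355.8, 97.1]
tcp_rot: [2.53, -0.001, 1.488]
contact_force: [0.5, -0.6, 0.3]
grip_width: 55.0
finger_force: 0.0
```

{"op": "servo_tool", "data": {"deltas": [[[0, 0, -0.01], [0, 0, 0]], [[0, 0, -0.015], [0, 0, 0]], [[0, 0, -0.015], [0, 0, 0]], [[0, 0, -0.02], [0, 0, 0]], [[0, 0, -0.02], [0, 0, 0]], [[0, 0, -0.02], [0, 0, 0]], [[0, 0, -0.02], [0, 0, 0]], [[0, 0, -0.02], [0, 0, 0]], [[0, 0, 0], [0, 0, 0]], [[0, 0, 0], [0, 0, 0]]]}}

```text
time: 21.05
tool_pos: [398.7, 362.3, 211.6]
tcp_rot: [2.53, -0.001, 1.488]
contact_force: [0.2, -0.0, 0.4]
grip_width: 55.4
finger_force: 0.0
```

```bash
python3 - <<'E'
from h import *
from plant import bot
import cv2
r=bot.capture('wrist')[:,:,::-1]
a=bot.capture('side')[:,:,::-1][125:265,225:385]
t=bot.capture('top')[:,:,::-1][165:360,80:440]
o=np.zeros((600,800,3),np.uint8);o[:300,:400]=cv2.resize(r,(400,300));o[:300,400:743]=cv2.resize(a,(343,300),interpolation=3);o[300:,:554]=cv2.resize(t,(554,300),interpolation=3)
cv2.imwrite('pics/w6.png',o);print(bot.get_obs()['contact_force'])
E
```

```text
[ 0.16995108 -0.2021375  -0.34140387]
```

View pics/w6.png

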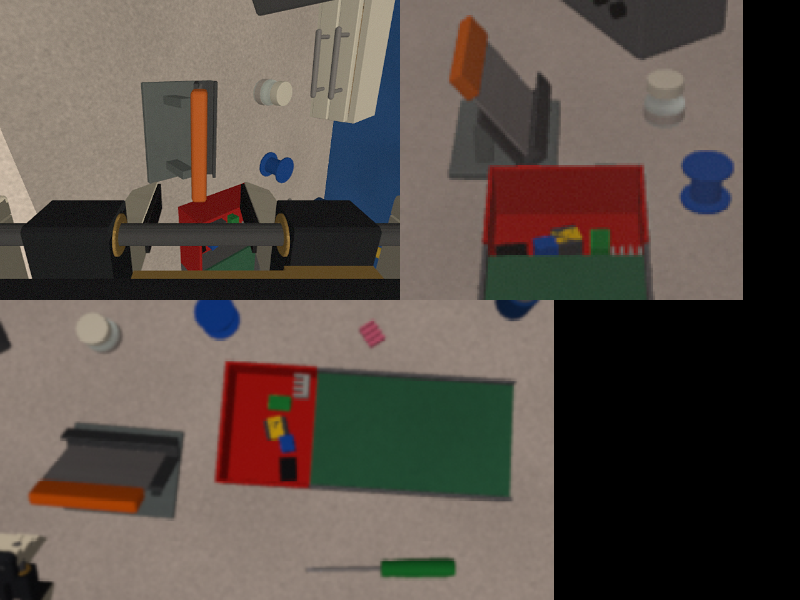

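The scraper leans on its stand as at the start (grip at (85,495) in the top crop). All five parts are in the bin, the bystanders look unmoved, and the gripper is clear. I'll hand it in.

```bash
python3 -c "
from plant import bot
print(bot.close_job())"
```

```text
the job is handed in; nothing more can be done
None
```

I swept all five components into the red bin with the scraper, put it back leaning on its stand, and handed the job in at about 21 s; the last pictures look right, but the hand-in returned no verdict.

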